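Size a polisher spacer ring on the step gauge and file it

ROBOT

A 7-joint arm with a two-finger parallel gripper is mounted at the origin on the work surface. World frame = base frame: x ahead of the robot, y to its left, z up, the work surface at z = 0. Lengths are in m, angles in rad, forces in N, time in s.
With the tool pointing down it reaches from about 0.4 to 0.85 m from the base axis. Payload 4.5 kg.
Tool frame: the origin (TCP) lies between the finger pads; the fingertips stand 25 mm ahead of it and the grasp point (between the pads) lies 6 mm ahead of it (r.tips_ahead is the distance from the TCP to the fingertips, in m); z points along the fingers, y is the direction in which the jaws open and shut (so a half turn about z gives the same grasp; the last joint's range is limited). The gripper opens to 88 mm and grips with 3 to 60 N. Pads are 18 mm wide; open, the fingers measure 123 mm over their backs; the gripper's body (75 mm by 187 mm) begins 45 mm behind the grasp point.
Start: joints at [1.222, 0.689, -0.195, 1.565, 0.157, 0.902, -0.215], TCP at [0.233, -0.58, 0.264] pointing down, gripper open.
Joint ranges: [-3.01, 3.01], [-0.46, 2.08], [-1.47, 1.51], [0.13, 2.56], [-1, 4.14], [0.04, 2.09], [-2.66, 2.66]. Speed limits (rad/s): [2.57, 2.57, 3.14, 3.14, 3.14, 3.14, 3.14].

INTERFACE

Orientations are given as a unit quaternion [x, y, z, w].
In Python, from plant import r, imaging gives the robot as it stands.
- The arm moves only by the tool send_rows, never from a script. Its argument "moves" is one flat list of numbers, 6 for each row, row after row: the shift along the tool's x, y, z in m, then the turn, a rotation vector about the tool's x, y, z in degrees. A call has exactly 5 rows; each row is the pose to reach, as a shift and turn from the pose measured when the call began, along the tool's axes at that moment; what a row does not reach only later rows make up. A row lasts 1/12 s, in which the tool goes at most 41.7 mm and 7.16 degrees, less where a joint would pass 70% of its speed; a pose out of reach is approached as far as the arm can. A call with a gripper value outside its range is refused whole. "claw" is the closure, from -1 (fully open) to 1 (shut), so that 0 is half open, set as the call begins (left out, the last holds). The fingers move at their own pace and stop on an object; "grip_force" is the grip in N (left out, the last holds). Time passes only in rows, so rows that repeat a pose let the fingers close, or fill a call up. It gives the time, the measured TCP pose, the force and the opening at its end, in the units of the state.
- r.get_state(): the state, without advancing time (a new reading comes with each control period).
- imaging.snapshot(name): name is "scene" or "top" or "wrist"; returns a dict with "image" (420x560x3 uint8, red, green, blue), "depth" (420x560 float32, m along the optical axis (not along the pixel's ray), 0 where there is no reading), "mtx" (3x3 intrinsics, pixels), "rvec" (rotation vector, rad) and "tvec" (3), from world to camera coordinates, as OpenCV has them. Camera axes: x right, y down, z forward; pixel columns grow to the right and rows downward; lengths in m; the calibration is good to about 2 mm. A picture is of the moment at which its call begins.
- r.finish_job(): hands the job in, once; it reports no verdict.
Trained networks look in a picture, given as the dict that the camera call returned (one of the last four; its "shot" number tells which), for a name from the list of things; names that differ only in an ending like _2 or _b are one class to them, and where a whole thing is asked for, a point or a joint stands for the part that bears it (a point fixed in the world has none). Each returns a list of dicts, best first, with "score" (0 to 1); they miss things now and then, are a little off and sometimes report something else, mostly with a low value. They report only what shows in the picture. A call takes as long as a camera call. They do not tell look-alikes from the thing itself.
- imaging.look_for(query, picture): "box" ([centre column, centre row, width, height] as shares, 0 to 1, of the picture: columns of its width, rows of its height, round what is visible of it).
- imaging.silhouettes(query, picture): "pixels" (420x560 bool, what is visible of it) and "box" ([centre column, centre row, width, height] as shares, 0 to 1, of the picture: columns of its width, rows of its height, round what is visible of it).
- imaging.pinpoint(query, picture): "point" ([column, row] as shares, 0 to 1, of the picture: columns of its width, rows of its height: a listed point, or the origin of a listed thing).
The state is a dict: "clock": time; "q": joint angles; "qd": joint speeds; "joint_torque": joint torques, N m; "tool_pos": TCP position; "eef_rot": TCP orientation; "contact_force": force on the tool from outside, world axes, zero at the start; "moment": the same for the moment, N m; "opening": opening from 0.0 (shut) to 1.0 (fully open).
Only numpy, scipy, OpenCV 4.12 (cv2) and the standard library are available. Lean on these libraries where they do the work, as an engineer would, in place of code of your own. Each camera call takes 0.05 s, during which the arm holds its last target.

TASK

Take the spacer ring that lies alone on the black rubber mat and slide it down the step gauge until it really stops on the taper its bore fits, holding it level and centred with a steady push of about 10 N for a second and never more than 18 N. Read which step it stopped at (1 is the narrow one at the top, 3 the lowest) and lay the ring flat in the tray with that number of studs, then let go. Leave the other two rings where they wait, and do not push the cork sanding block out of its place.

Things in the scene. Friction and masses are not known exactly. Their poses are not given: they have to be found in the camera images.
- ring_a: plain aluminium spacer ring, 56 mm outside diameter, 16 mm tall, 80 g or so, looking like the other two; its bore is 24, 28 or 32 mm (all three differ; which is which must be found on the gauge). Origin at the centre of its underside, z along its axis.
- ring_b: plain aluminium spacer ring, 56 mm outside diameter, 16 mm tall, 80 g or so, looking like the other two; its bore is 24, 28 or 32 mm (all three differ; which is which must be found on the gauge). Origin at the centre of its underside, z along its axis.
- ring_c: plain aluminium spacer ring, 56 mm outside diameter, 16 mm tall, 80 g or so, looking like the other two; its bore is 24, 28 or 32 mm (all three differ; which is which must be found on the gauge). Origin at the centre of its underside, z along its axis.
- mat: fixed black rubber mat, 100 x 100 mm and 4 mm thick; the ring to be sized lies on it. Origin at the centre of its underside.
- board: fixed wooden board, 90 x 170 mm and 4 mm thick, on which the two other rings wait about 80 mm apart. Origin at the centre of its underside.
- gauge: fixed steel step gauge: a 90 x 90 x 10 mm base plate with an upright stepped mandrel, 78 mm high in all, blunt nose on top (10 mm wide at z = 78 mm, 22 mm at z = 70). Origin under the plate's centre, on the mandrel's axis, z up. A level, centred ring stops with its underside at its step's point; held 1 mm or more off-centre it catches early, on a step above.
- step_1 (a point): point on the mandrel's axis at z = 62 mm of the gauge, half-way down the top taper, where a 24 mm bore stops. The mandrel is straight, 22 mm, from z = 70 to 64, then widens to 26 mm at z = 60. One dark line below it.
- step_2 (a point): point on the mandrel's axis at z = 52 mm of the gauge, where a 28 mm bore stops. The mandrel is straight, 26 mm, from z = 60 to 54, then widens to 30 mm at z = 50. Two dark lines below it.
- step_3 (a point): point on the mandrel's axis at z = 42 mm of the gauge, where a 32 mm bore stops. The mandrel is straight, 30 mm, from z = 50 to 44, then widens to 34 mm at z = 40, and runs straight to the plate. Three dark lines below it.
- tray_1: fixed grey tray number 1, with 1 dark stud(s), 12 mm wide and 7 mm tall, on the 12 mm high, 24 mm wide white lip along its +x edge. Open, 140 mm along its x by 90 mm along its y, walls 4 mm thick and 16 mm high, floor about 4 mm thick. Origin under the middle of the open part; on a 6 mm rack board. The trays stand side by side along y in any order.
- tray_2: fixed grey tray number 2, with 2 dark stud(s), 12 mm wide and 7 mm tall, on the 12 mm high, 24 mm wide white lip along its +x edge. Open, 140 mm along its x by 90 mm along its y, walls 4 mm thick and 16 mm high, floor about 4 mm thick. Origin under the middle of the open part; on a 6 mm rack board. The trays stand side by side along y in any order.
- tray_3: fixed grey tray number 3, with 3 dark stud(s), 12 mm wide and 7 mm tall, on the 12 mm high, 24 mm wide white lip along its +x edge. Open, 140 mm along its x by 90 mm along its y, walls 4 mm thick and 16 mm high, floor about 4 mm thick. Origin under the middle of the open part; on a 6 mm rack board. The trays stand side by side along y in any order.
- block: loose cork sanding block, 65 x 100 mm and 32 mm tall, lying between the robot and the gauge; leave alone. Origin at the centre of its underside.
Things that resemble listed ones, but are neither listed nor needed, are in the scene too. Several things have the shape of the board; the one meant has the colours described above.

How it is judged:
By the outcome, as a careful person would: the job done as asked, in the order asked, and still so for the second after the job is handed in, with the robot touching nothing.
It also fails if it takes over 54 s, if anything falls off the work surface, if the arm or the gripper's body presses on something with over 40 N, if the wrist force passes 120 N, or if a joint passes its speed limit or range.

## Working session

There is one attempt and no reset: what is moved stays moved. The work goes in short steps, Python scripts to look and compute and a tool call to move; the robot and the scene stay as the last step left them, time stands still between calls to the robot, and variables do not carry over. Pictures are saved under pics/ and viewed, and the job is handed in when it is done.

Besides the shell and the picture viewer there is one more tool, called after "Request:" in YAML: its name, and indented under it one key for each argument. send_rows: Moves the arm, as the interface text tells. Its arguments: {"type":"object","properties":{"moves":{"type":"array"},"claw":{"type":"number"},"grip_force":{"type":"number"}},"required":["moves"]}

```bash
ls; mkdir -p pics; cat > h.py <<'E'
import numpy as np, cv2
from plant import r, imaging
from scipy.spatial.transform import Rotation as R
def snap(n,fn=None):
    s=imaging.snapshot(n)
    if fn: cv2.imwrite('pics/'+fn+'.png',cv2.cvtColor(s['image'],cv2.COLOR_RGB2BGR))
    return s
def cloud(s):
    d=s['depth'];h,w=d.shape;v,u=np.mgrid[:h,:w];K=s['mtx']
    c=np.stack([(u-K[0,2])/K[0,0]*d,(v-K[1,2])/K[1,1]*d,d],-1)
    Rm=cv2.Rodrigues(np.array(s['rvec'],float))[0]
    P=(c-np.array(s['tvec']).reshape(3))@Rm
    P[d==0]=np.nan
    return P
def proj(s,p):
    return cv2.projectPoints(np.array(p,float).reshape(-1,1,3),np.array(s['rvec'],float),np.array(s['tvec'],float),s['mtx'],None)[0].reshape(-1,2)
def tool(target,turn=None):
    st=r.get_state();Rt=R.from_quat(st['eef_rot'])
    d=Rt.inv().apply(np.array(target)-np.array(st['tool_pos']))
    print('tool shift mm',np.round(d*1e3,1),'rot\n',np.round(Rt.as_matrix(),3))
    return d
E
python3 - <<'E'
from h import *
for n in ['scene','top','wrist']:
    s=snap(n,n+'0')
    np.savez('/tmp/'+n+'0.npz',**{k:v for k,v in s.items()})
st=r.get_state(); print(st, r.tips_ahead)
E
```

```text
pics
{'clock': 0.15, 'q': array([ 1.22181332,  0.68981126, -0.19456883,  1.56604035,  0.15730898,
        0.90249594, -0.2150801 ]), 'qd': array([-0.00046145, -0.0031233 , -0.00122607, -0.00195245, -0.0012161 ,
       -0.00051164,  0.00040548]), 'joint_torque': array([-1.58367668e-03, -5.27858412e+01, -1.26851499e+00, -1.53585237e+01,
       -5.24581864e-02,  3.94135117e-03,  1.05160109e-04]), 'tool_pos': array([ 0.23327324, -0.5793851 ,  0.26310012]), 'eef_rot': array([ 9.81729334e-01,  1.90281502e-01, -1.66673969e-04, -6.60403190e-04]), 'contact_force': array([ 0.94113502,  0.58402857, -0.95647468]), 'moment': array([ 0.00817806, -0.04464812, -0.02130678]), 'opening': 1.003809935635034} 0.025
```

View pics/scene0.png

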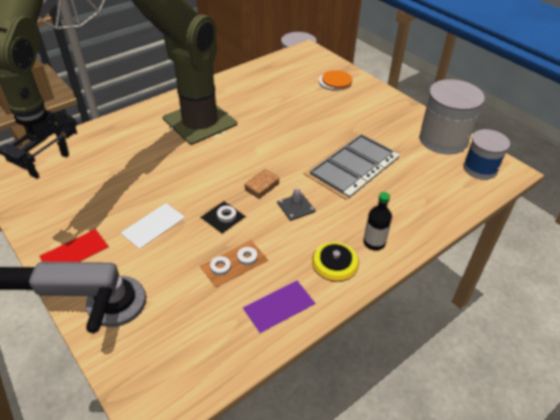

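View pics/top0.png

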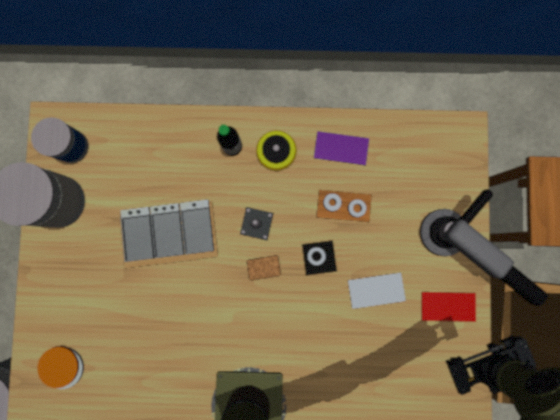

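View pics/wrist0.png

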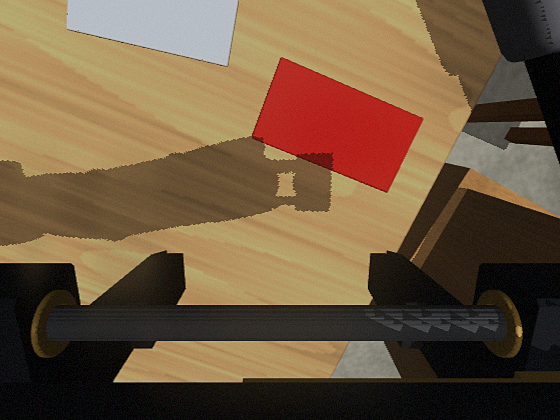

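The top view shows the ring on the mat at (317,257), the two others on the orange-brown board at (345,206), the gauge at (257,223), the block at (264,267) and the trays at about (168,232). Next I'll measure their positions.

```bash
python3 - <<'E'
from h import *
S={n:dict(np.load(f'/tmp/{n}0.npz',allow_pickle=True)) for n in ['scene','top']}
for n,s in S.items():
    P=cloud(s)
    print(n,'mtx',s['mtx'][0,0])
    for nm,(u,v) in dict(scene=dict(ring=(226,213),gauge=(296,206),block=(262,183),tray=(352,165)),top=dict(ring=(309,257),ring2=(325,257),gaugeplate=(247,232),gtop=(257,223),block=(264,267),t1=(139,238),t2=(168,234),t3=(197,230),mat=(330,270)))[n].items():
        print(nm,np.round(P[v,u],4))
# mask-ish ring in top
s=S['top'];P=cloud(s);
im=s['image'].astype(int)
z=P[...,2]
def cen(u0,u1,v0,v1,zlo,zhi):
    m=np.zeros(z.shape,bool);m[v0:v1,u0:u1]=True
    m&=(z>zlo)&(z<zhi); q=P[m]
    if len(q)==0: return None
    return m.sum(),np.round(q.mean(0),4),np.round((q.min(0)+q.max(0))/2,4),np.round(q.max(0)-q.min(0),4)
print('ring',cen(300,336,240,275,.014,.03))
print('gauge mandrel',cen(240,275,205,242,.03,.09))
print('gauge plate',cen(238,276,205,242,.006,.03))
print('block',cen(240,290,250,285,.02,.05))
crop=s['image'][190:280,110:400]
cv2.imwrite('pics/topcrop.png',cv2.resize(cv2.cvtColor(crop,cv2.COLOR_RGB2BGR),None,fx=2.75,fy=2.75,interpolation=cv2.INTER_CUBIC))
for n in ['top','scene']:
    p=snap(n)
    for q in ['ring_a','gauge','step_1','mat','tray_1']:
        for d in imaging.pinpoint(q,p)[:4]: 
            pt=np.array(d['point'])*[560,420]; print(n,q,round(d['score'],2),np.round(pt,1),np.round(cloud(p)[int(pt[1]),int(pt[0])],3))
print(r.get_state()['clock'])
E
```

```text
scene mtx 514.6178477648023
ring [ 0.4556 -0.1944 -0.0007]
gauge [ 0.5754 -0.0181  0.0169]
block [ 0.4433 -0.0474  0.0324]
tray [0.5325 0.2622 0.0072]
top mtx 403.9015661438134
ring [ 0.4621 -0.1776  0.0187]
ring2 [ 0.4628 -0.2295 -0.0006]
gaugeplate [0.5359 0.0195 0.0117]
gtop [ 0.5613 -0.0162  0.0794]
block [ 0.4283 -0.0383  0.0313]
t1 [0.5088 0.3604 0.0127]
t2 [0.5237 0.2706 0.0078]
t3 [0.5385 0.1786 0.0092]
mat [ 0.4224 -0.2456  0.0022]
ring (np.int64(165), array([ 0.4662, -0.1997,  0.0197]), array([ 0.4672, -0.1981,  0.0204]), array([0.0533, 0.0532, 0.0113]))
gauge mandrel (np.int64(96), array([ 0.5628, -0.0098,  0.0607]), array([ 0.5634, -0.0072,  0.0567]), array([0.0314, 0.0318, 0.051 ]))
gauge plate (np.int64(658), array([ 0.5644, -0.0088,  0.0103]), array([ 0.5643, -0.009 ,  0.0178]), array([0.1044, 0.1176, 0.0235]))
block (np.int64(675), array([ 0.4268, -0.0353,  0.0315]), array([ 0.4267, -0.0349,  0.0301]), array([0.0786, 0.1068, 0.0196]))
top ring_a 0.72 [332.1 199.9] [ 0.648 -0.249  0.002]
top ring_a 0.68 [354.9 207.4] [ 0.623 -0.318  0.01 ]
top ring_a 0.6 [319.2 255.3] 
[... 535 characters left out ...]
op tray_1 0.58 [165.9 236.7] [0.517 0.279 0.01 ]
scene ring_a 0.75 [246.4 255.7] [ 0.627 -0.244 -0.001]
scene ring_a 0.69 [228.4 212.8] [ 0.462 -0.191  0.006]
scene ring_a 0.68 [295.5 207.3] [ 0.574 -0.021  0.013]
scene ring_a 0.52 [217.1 269. ] [ 0.633 -0.344  0.02 ]
scene gauge 0.96 [294.7 208. ] [ 0.573 -0.024  0.014]
scene step_1 0.96 [295.3 194.1] [ 0.567 -0.017  0.06 ]
scene step_1 0.85 [297.6 195.5] [ 0.573 -0.015  0.059]
scene step_1 0.61 [294.8 189.7] [ 0.554 -0.011  0.067]
scene mat 0.92 [220.8 216.4] [ 0.472 -0.226  0.019]
scene tray_1 0.87 [350.6 167.6] [0.537 0.248 0.009]
scene tray_1 0.79 [334.4 174.6] [0.53  0.183 0.008]
scene tray_1 0.57 [368.3 154.1] [0.524 0.346 0.008]
0.75
```

View pics/topcrop.png

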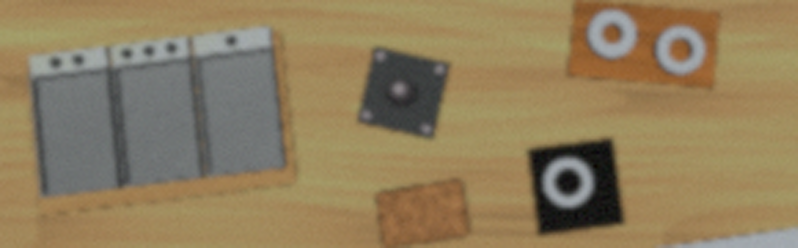

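```bash
python3 - <<'E'
from h import *
s=dict(np.load('/tmp/wrist0.npz',allow_pickle=True))
Rm=cv2.Rodrigues(np.array(s['rvec'],float))[0]; c=-Rm.T@np.array(s['tvec']).reshape(3)
st=r.get_state();Rt=R.from_quat(st['eef_rot']).as_matrix()
print('cam in tool',Rt.T@(c-st['tool_pos']),'optical axis in tool',Rt.T@Rm[2], s['mtx'])
tool([.44,-.20,.20])
E
```

```text
cam in tool [ 0.06777517 -0.00052326 -0.12035253] optical axis in tool [-2.60928365e-01 -1.84689679e-05  9.65358166e-01] [[331.57068316   0.         276.19394613]
 [  0.         331.57068316 215.53031295]
 [  0.           0.           1.        ]]
tool shift mm [ 333.4 -275.1   63.7] rot
 [[ 0.928  0.374  0.   ]
 [ 0.374 -0.928 -0.   ]
 [ 0.     0.    -1.   ]]
```

Request:
send_rows:
  moves: [0.03, -0.025, 0.005, 0, 0, -7, 0.06, -0.05, 0.01, 0, 0, -14, 0.09, -0.075, 0.015, 0, 0, -21, 0.12, -0.1, 0.02, 0, 0, -28, 0.15, -0.125, 0.025, 0, 0, -35]
  claw: -1

```text
clock: 1.17
tool_pos: [0.3265, -0.4063, 0.2388]
eef_rot: [0.878, 0.479, 0.0, 0.0]
contact_force: [1.5, -0.4, 0.2]
opening: 1.001
```

```bash
python3 - <<'E'
from h import *
print(r.get_state()['tool_pos'],r.get_state()['clock'],r.get_state()['q']);tool([.467,-.20,.20])
E
```

```text
[ 0.32651163 -0.40631581  0.23882548] 1.1667 [ 1.0215059   0.60294981 -0.34605797  1.90011499  0.30718462  0.68926193
 -0.07872848]
tool shift mm [249.5   6.5  38.8] rot
 [[ 0.541  0.841  0.001]
 [ 0.841 -0.541 -0.001]
 [-0.     0.001 -1.   ]]
```

Request:
send_rows:
  moves: [0.04, 0.001, 0.006, 0, 0, -7, 0.08, 0.002, 0.012, 0, 0, -14, 0.12, 0.003, 0.018, 0, 0, -21, 0.16, 0.004, 0.024, 0, 0, -28, 0.2, 0.005, 0.03, 0, 0, -35]

```text
clock: 1.58
tool_pos: [0.4399, -0.2393, 0.2088]
eef_rot: [0.691, 0.723, 0.0, 0.001]
contact_force: [1.1, 0.2, 0.5]
opening: 1.001
```

```bash
python3 - <<'E'
from h import *
print(r.get_state()['tool_pos'],r.get_state()['q']);tool([.467,-.20,.20])
E
```

```text
[ 0.43990412 -0.23934154  0.20882704] [ 0.69093961  0.64264553 -0.45629009  1.98511033  0.47485779  0.61725736
 -0.03507938]
tool shift mm [38.1 28.8  8.8] rot
 [[-0.045  0.999  0.001]
 [ 0.999  0.045 -0.001]
 [-0.001  0.001 -1.   ]]
```

Request:
send_rows:
  moves: [0.02, 0.014, 0.005, 0, 0, -4, 0.038, 0.029, 0.009, 0, 0, -7, 0.038, 0.029, 0.009, 0, 0, -7, 0.038, 0.029, 0.009, 0, 0, -7, 0.038, 0.029, 0.009, 0, 0, -7]

```text
clock: 2.0
tool_pos: [0.4665, -0.2012, 0.1998]
eef_rot: [0.646, 0.763, -0.001, 0.001]
contact_force: [-1.1, -0.2, -0.1]
opening: 0.999
```

```bash
cat >> h.py <<'E'
def fitc(P2):
    A=np.c_[2*P2,np.ones(len(P2))]; b=(P2**2).sum(1); x=np.linalg.lstsq(A,b,rcond=None)[0]
    return x[:2],np.sqrt(x[2]+x[:2]@x[:2])
E
python3 - <<'E'
from h import *
s=snap('wrist','w1');P=cloud(s);np.savez('/tmp/w1.npz',**s)
st=r.get_state();print(st['tool_pos'])
for d in imaging.silhouettes('ring_a',s)[:2]:
    m=d['pixels'];print(d['score'],m.sum(),np.array(d['box'])*[560,420,560,420])
z=P[...,2]; 
near=np.hypot(P[...,0]-.467,P[...,1]+.2)<.06
m=near&(z>.015)&(z<.026); print(m.sum(),np.nanmedian(z[m]))
q=P[m];c=(q.max(0)+q.min(0))/2;print('bbox c',c,q.max(0)-q.min(0))
# image contour fit: project edges on plane z=ztop
mm=m.astype(np.uint8)
cs,h=cv2.findContours(mm,cv2.RETR_CCOMP,cv2.CHAIN_APPROX_NONE)
for k in cs:
    if len(k)>60:
        uv=k[:,0]; pts=P[uv[:,1],uv[:,0],:2]; print(len(k),fitc(pts))
E
```

```text
[ 0.46629406 -0.20162277  0.19986482]
0.81 1707 [439.488 269.052  56.616  53.718]
0.78 598 [398.16  350.658  46.312  19.11 ]
1878 0.02008782986021189
bbox c [ 0.46694193 -0.19893732  0.01878374] [0.05531863 0.05524701 0.00754584]
166 (array([ 0.46679135, -0.198583  ]), np.float64(0.027212293182343136))
96 (array([ 0.46688889, -0.19864249]), np.float64(0.016154486436589937))
```

View pics/w1.png

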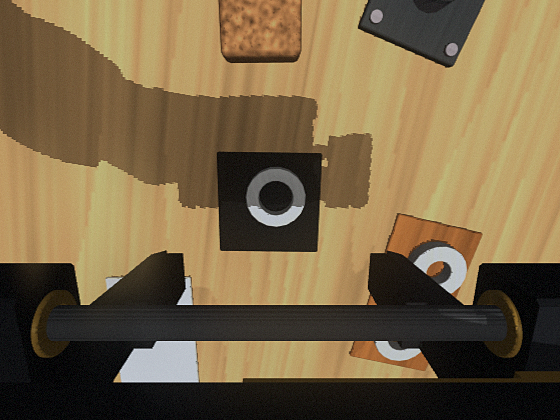

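The ring's top is at (0.4668, -0.1986, 0.020), image (275,196), with nothing close around it. I'll descend now.

Request:
send_rows:
  moves: [0.003, 0.001, 0.04, 0, 0, 0, 0.003, 0.001, 0.08, 0, 0, 0, 0.003, 0.001, 0.12, 0, 0, 0, 0.003, 0.001, 0.14, 0, 0, 0, 0.003, 0.001, 0.15, 0, 0, 0]

```text
clock: 2.52
tool_pos: [0.4648, -0.1999, 0.0472]
eef_rot: [0.648, 0.762, -0.002, -0.001]
contact_force: [0.7, -0.1, -1.4]
opening: 0.997
```

```bash
python3 - <<'E'
from h import *
print(r.get_state()['tool_pos'],r.get_state()['contact_force']);tool([.4668,-.1986,.031])
E
```

```text
[ 0.4647718  -0.19992529  0.04719385] [ 0.67955131 -0.12271722 -1.3514646 ]
tool shift mm [ 1.   2.3 16.2] rot
 [[-0.161  0.987 -0.004]
 [ 0.987  0.161 -0.002]
 [-0.002 -0.004 -1.   ]]
```

Request:
send_rows:
  moves: [0.001, 0.001, 0.008, 0, 0, 0, 0.001, 0.002, 0.014, 0, 0, 0, 0.001, 0.002, 0.016, 0, 0, 0, 0.001, 0.002, 0.016, 0, 0, 0, 0.001, 0.002, 0.016, 0, 0, 0]

```text
clock: 2.93
tool_pos: [0.4669, -0.1991, 0.0318]
eef_rot: [0.648, 0.762, -0.002, -0.0]
contact_force: [1.0, -0.4, -0.5]
opening: 1.002
```

```bash
python3 - <<'E'
from h import *
s=snap('wrist','w2')
print(r.get_state()['tool_pos'],r.get_state()['contact_force']);tool([.4668,-.1986,.031])
E
```

```text
[ 0.46695256 -0.19904075  0.03198303] [-0.07638235 -0.76726901  0.01937318]
tool shift mm [ 0.5 -0.1  1. ] rot
 [[-0.161  0.987 -0.002]
 [ 0.987  0.161 -0.003]
 [-0.002 -0.003 -1.   ]]
```

View pics/w2.png

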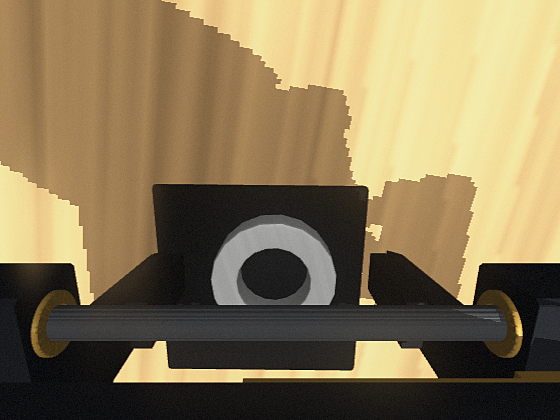

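The ring, at (273,270), is centred between the fingers, so I'll close on it.

Request:
send_rows:
  moves: [0.0005, 0, 0.001, 0, 0, 0, 0.0005, 0, 0.001, 0, 0, 0, 0.0005, 0, 0.001, 0, 0, 0, 0.0005, 0, 0.001, 0, 0, 0, 0.0005, 0, 0.001, 0, 0, 0]
  claw: 1
  grip_force: 40

```text
clock: 3.4
tool_pos: [0.4668, -0.1986, 0.0311]
eef_rot: [0.648, 0.762, -0.002, -0.0]
contact_force: [0.4, -0.3, 1.3]
opening: 0.649
```

Request:
send_rows:
  moves: [0, 0, 0, 0, 0, 0, 0, 0, 0, 0, 0, 0, 0, 0, 0, 0, 0, 0, 0, 0, 0, 0, 0, 0, 0, 0, 0, 0, 0, 0]

```text
clock: 3.82
tool_pos: [0.4668, -0.1986, 0.0311]
eef_rot: [0.648, 0.762, -0.002, -0.0]
contact_force: [0.2, 0.3, 2.0]
opening: 0.631
```

Request:
send_rows:
  moves: [0, 0, -0.015, 0, 0, 0, 0, 0, -0.045, 0, 0, 0, 0, 0, -0.08, 0, 0, 0, 0, 0, -0.12, 0, 0, 0, 0, 0, -0.15, 0, 0, 0]

```text
clock: 4.23
tool_pos: [0.4671, -0.1981, 0.1834]
eef_rot: [0.648, 0.762, -0.002, 0.0]
contact_force: [0.3, -0.5, -1.1]
opening: 0.628
```

```bash
python3 - <<'E'
from h import *
s=snap('wrist','w3');np.savez('/tmp/w3.npz',**s)
print(r.get_state()['tool_pos'],r.get_state()['contact_force']);tool([.571,-.075,.2])
E
```

```text
[ 0.46967835 -0.19874006  0.18773357] [0.17146416 0.87517604 1.94395372]
tool shift mm [105.8 119.9 -12.3] rot
 [[-0.16   0.987  0.006]
 [ 0.987  0.16  -0.005]
 [-0.006  0.005 -1.   ]]
```

View pics/w3.png

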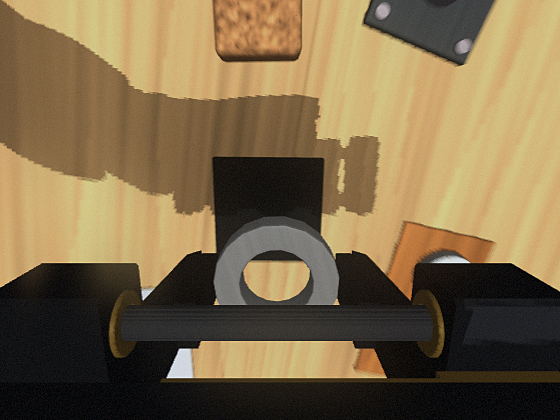

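Ring held level (276,265). Next, a look at the gauge from beside it.

Request:
send_rows:
  moves: [0.02, 0.022, -0.005, 0, 0, 0, 0.045, 0.052, -0.01, 0, 0, 0, 0.07, 0.08, -0.012, 0, 0, 0, 0.095, 0.106, -0.012, 0, 0, 0, 0.106, 0.12, -0.012, 0, 0, 0]

```text
clock: 4.7
tool_pos: [0.5736, -0.0691, 0.1999]
eef_rot: [0.646, 0.763, 0.002, 0.004]
contact_force: [0.7, 1.1, -1.2]
opening: 0.629
```

Request:
send_rows:
  moves: [0, 0, 0, 0, 0, 0, 0, 0, 0, 0, 0, 0, 0, 0, 0, 0, 0, 0, 0, 0, 0, 0, 0, 0, 0, 0, 0, 0, 0, 0]

```text
clock: 5.12
tool_pos: [0.5724, -0.0714, 0.1997]
eef_rot: [0.647, 0.762, 0.001, 0.004]
contact_force: [-1.4, 0.1, -0.9]
opening: 0.628
```

```bash
python3 - <<'E'
from h import *
s=snap('wrist','w4');np.savez('/tmp/w4.npz',**s)
st=r.get_state();print(st['tool_pos'],st['contact_force'],st['qd'].round(3));tool([.571,-.075,.2])
P=cloud(s);z=P[...,2]
# gauge slices
for lo,hi in [(.07,.082),(.061,.0695),(.05,.0605),(.041,.05),(.02,.04)]:
    m=(z>lo)&(z<hi)&(np.hypot(P[...,0]-.563,P[...,1]+.01)<.03)
    if m.sum()>5: q=P[m];print(lo,m.sum(),(q.max(0)+q.min(0))/2,np.ptp(q,0))
m=(np.abs(z-.010)<.004)&(np.hypot(P[...,0]-.563,P[...,1]+.01)<.075)
q=P[m];rect=cv2.minAreaRect(q[:,:2].astype(np.float32)*1000);print('plate',rect,np.median(q[:,2]))
for nm in ['step_1','step_2','step_3','gauge']:
    for d in imaging.pinpoint(nm,s)[:3]:
        print(nm,d['score'],np.array(d['point'])*[560,420])
for zz in (.078,.062,.042,0): print(zz,proj(s,[.563,-.008,zz]))
E
```

```text
[ 0.57268473 -0.07100732  0.19978794] [-0.79729903  0.64527179 -0.74143671] [-0.007 -0.001 -0.006 -0.007 -0.002 -0.001  0.   ]
tool shift mm [-3.7 -2.3 -0.2] rot
 [[-0.163  0.987  0.008]
 [ 0.987  0.163 -0.003]
 [-0.004  0.007 -1.   ]]
0.07 698 [ 0.56486814 -0.00797764  0.07483207] [0.02110556 0.02117781 0.00951173]
0.061 161 [ 0.56494937 -0.00789057  0.06523035] [0.02450281 0.02479786 0.0084543 ]
0.05 246 [ 0.56491808 -0.00797725  0.05524327] [0.02896217 0.02937485 0.01045564]
0.041 163 [ 0.56475396 -0.00793473  0.0454033 ] [0.03239485 0.03280346 0.00878008]
0.02 55 [ 0.56495509 -0.00781888  0.038577  ] [0.03390332 0.03376496 0.00283362]
plate ((564.9703979492188, -7.975833892822266), (90.20068359375, 90.19205474853516), 78.66960144042969) 0.01012761200656278
step_1 0.95 [276.528 131.796]
step_1 0.74 [280.28  128.814]
step_1 0.7 [126.504 135.786]
step_2 0.95 [276.528 131.796]
step_2 0.74 [280.28  128.814]
step_2 0.7 [126.504 135.786]
step_3 0.95 [276.528 131.796]
step_3 0.74 [280.28  128.814]
step_3 0.7 [126.504 135.786]
gauge 0.76 [275.52  128.394]
gauge 0.57 [279.776 129.99 ]
0.078 [[274.91808069 129.35523042]]
0.062 [[274.83914741 129.01860061]]
0.042 [[274.75318781 128.65200542]]
0 [[274.60748099 128.03060391]]
```

View pics/w4.png

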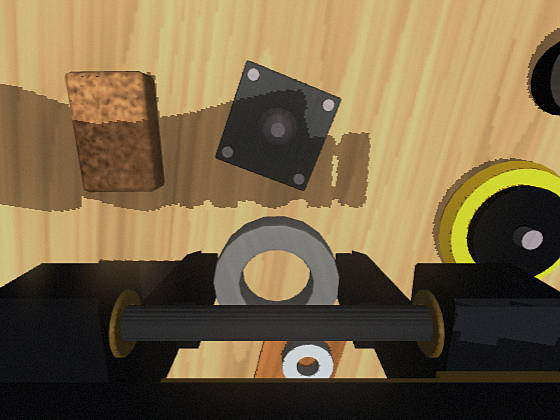

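The gauge axis measures (0.5649, -0.0079), and the plate and all the slices agree. Now I'll measure the held ring with the same camera.

```bash
cat >> h.py <<'E'
def ringtool(s,st,save=None):
    P=cloud(s);Rt=R.from_quat(st['eef_rot']);sh=P.shape
    T=Rt.inv().apply((P-np.array(st['tool_pos'])).reshape(-1,3)).reshape(sh)
    near=(np.abs(T[...,1])<.029)&(np.abs(T[...,0])<.045)&(T[...,2]>.002)&(T[...,2]<.03)
    return T,near
E
python3 - <<'E'
from h import *
s=dict(np.load('/tmp/w4.npz')); st=r.get_state()
T,near=ringtool(s,st)
z=T[...,2][near];print(np.histogram(z,bins=np.arange(.002,.031,.001)))
m=near&(T[...,2]<np.nanpercentile(z,30)+.0025)
v,u=np.where(m);print(m.sum(),u.min(),u.max(),v.min(),v.max())
# plane fit of top face
q=T[m];A=np.c_[q[:,:2],np.ones(len(q))];
for _ in range(4):
    c=np.linalg.lstsq(A,q[:,2],rcond=None)[0];e=q[:,2]-A@c;k=np.abs(e)<.0012;q=q[k];A=A[k]
print('plane',c,len(q))
res=np.abs(T[...,2]-(T[...,0]*c[0]+T[...,1]*c[1]+c[2]))<.0015
m=near&res
cs,h=cv2.findContours(m.astype(np.uint8),cv2.RETR_CCOMP,cv2.CHAIN_APPROX_NONE)
for k in cs:
    if len(k)<40: continue
    uv=k[:,0];p=T[uv[:,1],uv[:,0],:2];
    rr=np.hypot(p[:,0],p[:,1]); 
    for nm,sel in (('outer',(rr>.0245)&(uv[:,1]<300)),('inner',(rr<.0195)&(uv[:,1]<300))):
        pp=p[sel]
        if len(pp)>15:
            for _ in range(3):
                cc,ra=fitc(pp);e=np.abs(np.hypot(*(pp-cc).T)-ra);pp=pp[e<.0012]
            print(nm,len(pp),cc*1e3,ra*1e3)
E
```

```text
(array([  65,   67,   73,   66,   53,   53,   46,   90, 1318, 2990,  879,
        228,  151,  118,  126,  106,  124,  113,  142,  139,  140,  143,
        120,   63,   18,    4,    0,    0]), array([0.002, 0.003, 0.004, 0.005, 0.006, 0.007, 0.008, 0.009, 0.01 ,
       0.011, 0.012, 0.013, 0.014, 0.015, 0.016, 0.017, 0.018, 0.019,
       0.02 , 0.021, 0.022, 0.023, 0.024, 0.025, 0.026, 0.027, 0.028,
       0.029, 0.03 ]))
5866 206 348 223 304
plane [ 0.01070604 -0.00290941  0.01118661] 4476
outer 311 [-1.91736685 -0.21025313] 27.780214311262707
inner 140 [-1.1874148  -0.13006537] 16.18581397575681
```

```bash
python3 - <<'E'
from h import *
s=dict(np.load('/tmp/w4.npz')); st=r.get_state();Rt=R.from_quat(st['eef_rot'])
im=cv2.cvtColor(s['image'],cv2.COLOR_RGB2BGR)
f=5;u0,v0=200,205
cr=cv2.resize(im[v0:v0+110,u0:u0+155],None,fx=f,fy=f,interpolation=cv2.INTER_CUBIC)
a=np.linspace(0,2*np.pi,400)
for (cx,cy),col in (((-1.9e-3,-.2e-3),(0,0,255)),((-1.2e-3,-.1e-3),(0,255,0))):
    for rad in (.028,.016):
        p=np.c_[cx+rad*np.cos(a),cy+rad*np.sin(a),np.full(400,.0112)]
        uv=proj(s,Rt.apply(p)+st['tool_pos'])
        cv2.polylines(cr,[np.round(((uv-[u0,v0])+.5)*f).astype(np.int32)],True,col,1)
cv2.imwrite('pics/ov.png',cr)
E
```

```text
(no output)
```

View pics/ov.png

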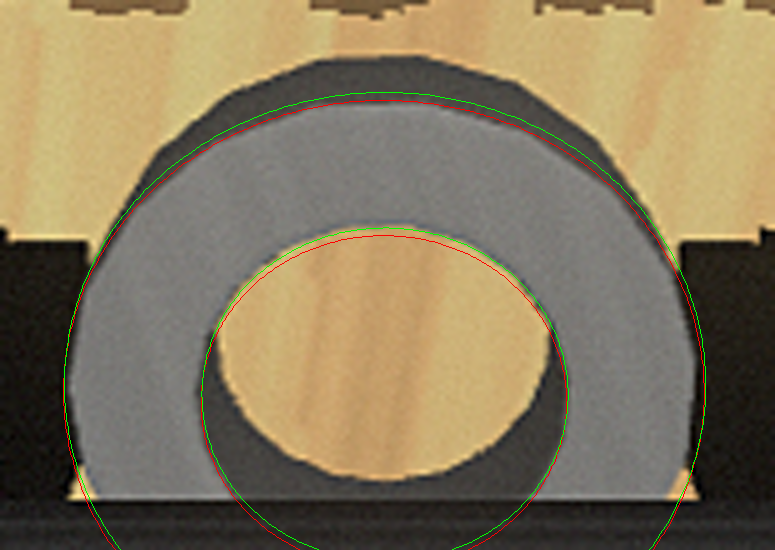

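```bash
cat >> h.py <<'E'
def plan(ringoff,gauge,z):
    st=r.get_state();Rt=R.from_quat(st['eef_rot']);M=Rt.as_matrix()
    xx=np.array([M[0,0],M[1,0],0]);xx/=np.linalg.norm(xx);zz=np.array([0,0,-1.]);Rd=R.from_matrix(np.c_[xx,np.cross(zz,xx),zz])
    rv=np.degrees((Rt.inv()*Rd).as_rotvec())
    tgt=np.array([*gauge,z])-Rd.apply([*ringoff,0])
    d=Rt.inv().apply(tgt-st['tool_pos'])
    print('t',st['clock'],'pos',np.round(st['tool_pos'],4),'F',np.round(st['contact_force'],1),'shift mm',np.round(d*1e3,1),'rv deg',np.round(rv,2),'tgt',np.round(tgt,4))
E
python3 - <<'E'
from h import *
s=dict(np.load('/tmp/w4.npz'));P=cloud(s)
m=(np.abs(P[...,2])<.006); q=P[m];print('table',np.linalg.lstsq(np.c_[q[:,:2],np.ones(len(q))],q[:,2],rcond=None)[0])
plan([-.0012,-.0003],[.5649,-.0079],.112)
E
```

```text
table [ 0.00106185 -0.00309316 -0.00041851]
t 5.3667 pos [ 0.5734 -0.0698  0.2   ] F [-0.   0.7 -0.6] shift mm [63.9  1.3 87.8] rv deg [0.49 0.18 0.  ] tgt [ 0.565  -0.0067  0.112 ]
```

Request:
send_rows:
  moves: [0.02, 0, 0.005, 0.2, 0.1, 0, 0.045, 0.001, 0.015, 0.5, 0.2, 0, 0.06, 0.001, 0.04, 0.5, 0.2, 0, 0.064, 0.001, 0.07, 0.5, 0.2, 0, 0.064, 0.001, 0.08, 0.5, 0.2, 0]

```text
clock: 5.78
tool_pos: [0.5626, -0.0048, 0.1171]
eef_rot: [0.645, 0.764, -0.001, -0.002]
contact_force: [-1.0, 0.0, -0.8]
opening: 0.631
```

Request:
send_rows:
  moves: [0, 0, 0, 0, 0, 0, 0, 0, 0, 0, 0, 0, 0, 0, 0, 0, 0, 0, 0, 0, 0, 0, 0, 0, 0, 0, 0, 0, 0, 0]

```text
clock: 6.2
tool_pos: [0.5635, -0.0054, 0.1183]
eef_rot: [0.646, 0.764, -0.0, -0.001]
contact_force: [-0.2, 0.2, -1.3]
opening: 0.63
```

```bash
python3 - <<'E'
from h import *
plan([-.0012,-.0003],[.5649,-.0079],.105)
s=snap('wrist','w5');np.savez('/tmp/w5.npz',**s)
im=cv2.imread('pics/w5.png');cv2.imwrite('pics/w5c.png',cv2.resize(im[200:315,195:355],None,fx=5,fy=5,interpolation=cv2.INTER_CUBIC))
plan([-.0012,-.0003],[.5649,-.0079],.105)
E
```

```text
t 6.2 pos [ 0.5635 -0.0054  0.1183] F [-0.2  0.2 -1.3] shift mm [-1.5  1.3 13.3] rv deg [-0.12 -0.08  0.  ] tgt [ 0.565  -0.0067  0.105 ]
t 6.25 pos [ 0.5634 -0.0053  0.1182] F [ 0.1  0.1 -1.4] shift mm [-1.7  1.4 13.2] rv deg [-0.14 -0.08  0.  ] tgt [ 0.565  -0.0067  0.105 ]
```

View pics/w5c.png

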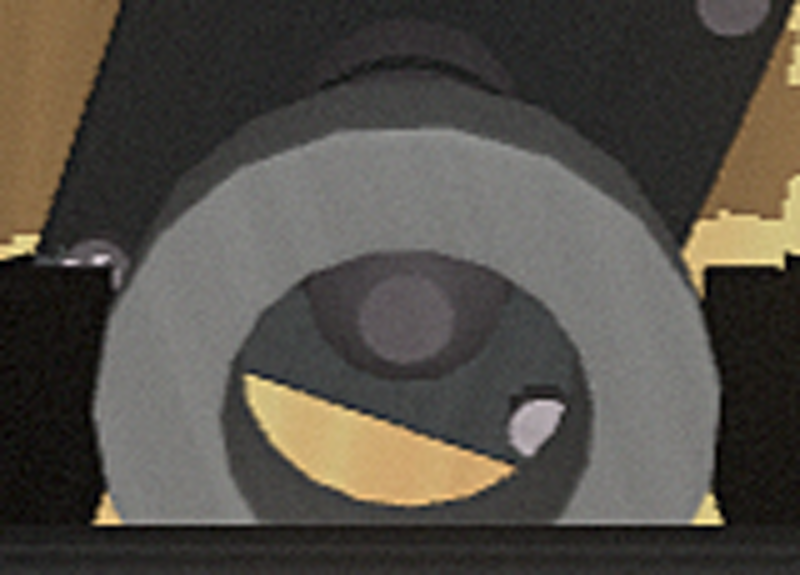

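```bash
python3 - <<'E'
from h import *
s=dict(np.load('/tmp/w5.npz'))
print(proj(s,[.5649,-.0079,.078]),'seen',195+407/5-.5,200+320/5-.5)
P=cloud(s);z=P[...,2];m=(z>.0765)&(z<.0795)&(np.hypot(P[...,0]-.5649,P[...,1]+.0079)<.008)
q=P[m];print(m.sum(),q.mean(0),(q.max(0)+q.min(0))/2,np.ptp(q,0))
E
```

```text
[[276.15117368 263.53208974]] seen 275.9 263.5
396 [ 0.56464483 -0.00697765  0.0778939 ] [ 0.5645002  -0.007249    0.07799598] [0.01218554 0.01359634 0.0029672 ]
```

```bash
python3 - <<'E'
from h import *
for f,pos,rot in (('w5',None,None),):
    s=dict(np.load('/tmp/w5.npz')); st=r.get_state()
    Rt=R.from_quat(st['eef_rot']).as_matrix();K=s['mtx']
    Rm=cv2.Rodrigues(s['rvec'])[0];c=-Rm.T@s['tvec'].reshape(3);ct=Rt.T@(c-st['tool_pos']);Rct=Rt.T@Rm.T
    g=cv2.GaussianBlur(cv2.cvtColor(s['image'],cv2.COLOR_RGB2GRAY).astype(np.float32),(0,0),.7)
    hs=cv2.cvtColor(s['image'],cv2.COLOR_RGB2HSV)
    # sample radially in tool plane
    def px(p): 
        q=(p-ct)@Rct; return (q[:,:2]/q[:,2:])@np.diag([K[0,0],K[1,1]])+[K[0,2],K[1,2]]
    for Z in (.0111,):
      for nm,r0,r1,sg in (('inner',.0125,.0185,1),('outer',.0255,.0295,-1)):
        pts=[]
        for a in np.radians(np.arange(-5,186,2) if nm=='outer' else np.arange(-25,206,2)):
            d=np.array([np.sin(a),np.cos(a)])  # a=90 -> +x
            rr=np.arange(r0,r1,.0001);ce=np.array([-.0013,-.0003])
            p=np.c_[ce+rr[:,None]*d,np.full(len(rr),Z)];uv=px(p)
            if uv[:,1].max()>302: continue
            v=cv2.remap(g,uv[None,:,0].astype(np.float32),uv[None,:,1].astype(np.float32),cv2.INTER_CUBIC)[0]
            gr=sg*np.gradient(v); k=gr.argmax()
            if gr[k]>1: pts.append(ce+rr[k]*d)
        pp=np.array(pts)
        for _ in range(5):
            cc,ra=fitc(pp);e=np.abs(np.hypot(*(pp-cc).T)-ra);pp=pp[e<max(.0004,1.5*np.median(e))]
        print(nm,len(pts),len(pp),cc*1e3,ra*1e3)
E
```

```text
inner 114 114 [-0.21117693  1.08310966] 16.274184193598426
outer 96 94 [-0.31046062  1.04287312] 27.317860143574332
```

Request:
send_rows:
  moves: [-0.0026, 0, 0.002, -0.1, -0.1, 0, -0.0026, 0, 0.006, -0.1, -0.1, 0, -0.0026, 0, 0.01, -0.1, -0.1, 0, -0.0026, 0, 0.011, -0.1, -0.1, 0, -0.0026, 0, 0.011, -0.1, -0.1, 0]

```text
clock: 6.67
tool_pos: [0.5634, -0.0078, 0.1066]
eef_rot: [0.645, 0.764, -0.001, -0.001]
contact_force: [-0.3, -0.2, 0.1]
opening: 0.634
```

Request:
send_rows:
  moves: [0, 0, 0, 0, 0, 0, 0, 0, 0, 0, 0, 0, 0, 0, 0, 0, 0, 0, 0, 0, 0, 0, 0, 0, 0, 0, 0, 0, 0, 0]

```text
clock: 7.08
tool_pos: [0.5634, -0.0078, 0.1067]
eef_rot: [0.645, 0.764, -0.001, -0.0]
contact_force: [-0.1, -0.4, -1.3]
opening: 0.628
```

```bash
cat >> h.py <<'E'
def ringfit(s,st,ce=(0,0.0008),Z=.0111):
    Rt=R.from_quat(st['eef_rot']).as_matrix();K=s['mtx']
    Rm=cv2.Rodrigues(s['rvec'])[0];c=-Rm.T@np.array(s['tvec']).reshape(3);ct=Rt.T@(c-st['tool_pos']);Rct=Rt.T@Rm.T
    g=cv2.GaussianBlur(cv2.cvtColor(s['image'],cv2.COLOR_RGB2GRAY).astype(np.float32),(0,0),.7)
    print('cam in tool mm',np.round(ct*1e3,2))
    def px(p): 
        q=(p-ct)@Rct; return (q[:,:2]/q[:,2:])@np.diag([K[0,0],K[1,1]])+[K[0,2],K[1,2]]
    out={}
    for nm,r0,r1,sg in (('inner',.0125,.0185,1),('outer',.0255,.0295,-1)):
        pts=[]
        for a in np.radians(np.arange(-5,186,2) if nm=='outer' else np.arange(-25,206,2)):
            d=np.array([np.sin(a),np.cos(a)]);rr=np.arange(r0,r1,.0001)
            p=np.c_[np.array(ce)+rr[:,None]*d,np.full(len(rr),Z)];uv=px(p)
            if uv[:,1].max()>302: continue
            v=cv2.remap(g,uv[None,:,0].astype(np.float32),uv[None,:,1].astype(np.float32),cv2.INTER_CUBIC)[0]
            gr=sg*np.gradient(v); k=gr.argmax()
            if gr[k]>1: pts.append(np.array(ce)+rr[k]*d)
        pp=np.array(pts)
        for _ in range(5):
            cc,ra=fitc(pp);e=np.abs(np.hypot(*(pp-cc).T)-ra);pp=pp[e<max(.0004,1.5*np.median(e))]
        print(nm,len(pts),len(pp),np.round(cc*1e3,2),round(ra*1e3,2)); out[nm]=cc
    w=(Rt@np.array([*out['inner'],Z])+st['tool_pos'])
    return out,w
E
cat > look.py <<'E'
from h import *
import sys
n=sys.argv[1]
st=r.get_state();s=snap('wrist',n);st2=r.get_state()
print(np.round(st['tool_pos'],4),np.round(st2['tool_pos'],4),'F',np.round(st['contact_force'],1),np.round(st2['contact_force'],1))
o,w=ringfit(s,st)
print('ring world',np.round(w,4),'gauge-ring mm',np.round((np.array([.5649,-.0079])-w[:2])*1e3,2))
plan(o['inner'],[.5649,-.0079],float(sys.argv[2]))
print('axis pred px',proj(s,[.5649,-.0079,.078]))
im=cv2.imread(f'pics/{n}.png');cv2.imwrite(f'pics/{n}c.png',cv2.resize(im[200:315,195:355],None,fx=5,fy=5,interpolation=cv2.INTER_CUBIC))
E
python3 look.py w6 .100
```

```text
[ 0.5634 -0.0078  0.1067] [ 0.5634 -0.0078  0.1066] F [-0.1 -0.4 -1.3] [ 0.3  0.1 -1. ]
cam in tool mm [  67.25    0.93 -121.12]
inner 116 116 [0.02 0.92] 16.23
outer 96 92 [-0.1   0.86] 27.32
ring world [ 0.5643 -0.0076  0.0956] gauge-ring mm [ 0.57 -0.3 ]
t 7.1333 pos [ 0.5634 -0.0078  0.1066] F [ 0.3  0.1 -1. ] shift mm [-0.4  0.5  6.6] rv deg [-0.1   0.01 -0.  ] tgt [ 0.564  -0.0081  0.1   ]
axis pred px [[277.08896236 268.54351803]]
```

View pics/w6c.png

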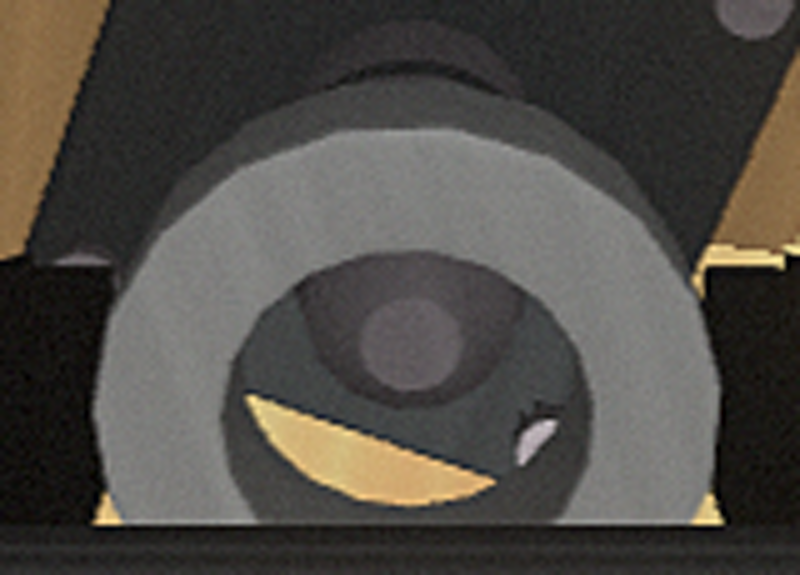

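Nose at crop (410,343), bore centre column 407: nearly concentric. I'll shift 0.3 mm and descend onto the upper mandrel, bottom to z ≈ 0.066.

Request:
send_rows:
  moves: [-0.0003, 0.0003, 0.003, -0.1, 0, 0, -0.0003, 0.0003, 0.006, -0.1, 0, 0, -0.0003, 0.0003, 0.009, -0.1, 0, 0, -0.0003, 0.0003, 0.012, -0.1, 0, 0, -0.0003, 0.0003, 0.013, -0.1, 0, 0]

```text
clock: 7.55
tool_pos: [0.5634, -0.0081, 0.093]
eef_rot: [0.645, 0.764, -0.0, -0.0]
contact_force: [0.4, 0.2, -2.0]
opening: 0.629
```

```bash
python3 look.py w7 .085
```

```text
[ 0.5634 -0.0081  0.093 ] [ 0.5634 -0.008   0.093 ] F [ 0.4  0.2 -2. ] [ 0.2 -0.2 -1.4]
cam in tool mm [  67.25    0.95 -121.11]
inner 116 116 [-0.02  0.93] 16.27
outer 96 96 [-0.12  0.88] 27.32
ring world [ 0.5643 -0.0079  0.0819] gauge-ring mm [0.6  0.04]
t 7.6 pos [ 0.5634 -0.008   0.093 ] F [ 0.2 -0.2 -1.4] shift mm [-0.1  0.6  8. ] rv deg [-0.05  0.01 -0.  ] tgt [ 0.564 -0.008  0.085]
axis pred px [[277.27682453 280.64842633]]
```

View pics/w7c.png

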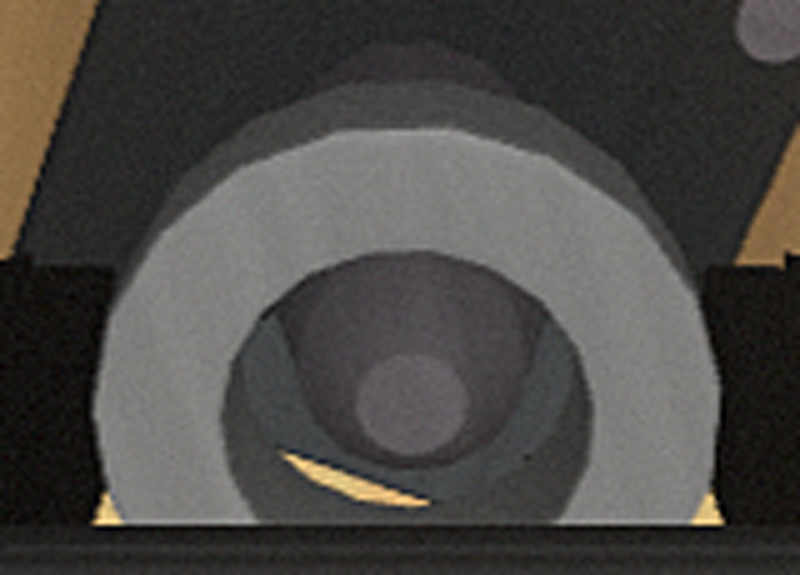

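Request:
send_rows:
  moves: [0, 0.0004, 0.002, 0, 0, 0, 0, 0.0004, 0.005, 0, 0, 0, 0, 0.0004, 0.008, 0, 0, 0, 0, 0.0004, 0.011, 0, 0, 0, 0, 0.0004, 0.012, 0, 0, 0]

```text
clock: 8.02
tool_pos: [0.5635, -0.008, 0.0805]
eef_rot: [0.645, 0.764, -0.001, -0.0]
contact_force: [0.3, -0.6, -0.4]
opening: 0.626
```

```bash
python3 look.py w8 .072
```

```text
[ 0.5635 -0.008   0.0805] [ 0.5635 -0.008   0.0805] F [ 0.3 -0.6 -0.4] [-0.2 -0.1 -1.8]
cam in tool mm [  67.23    0.94 -121.12]
inner 116 116 [-0.02  0.92] 16.23
outer 96 94 [-0.17  0.88] 27.34
ring world [ 0.5644 -0.0079  0.0694] gauge-ring mm [ 0.49 -0.05]
t 8.0667 pos [ 0.5635 -0.008   0.0805] F [-0.2 -0.1 -1.8] shift mm [-0.1  0.5  8.5] rv deg [-0.1   0.01 -0.  ] tgt [ 0.564 -0.008  0.072]
axis pred px [[277.06696114 294.43704813]]
```

View pics/w8c.png

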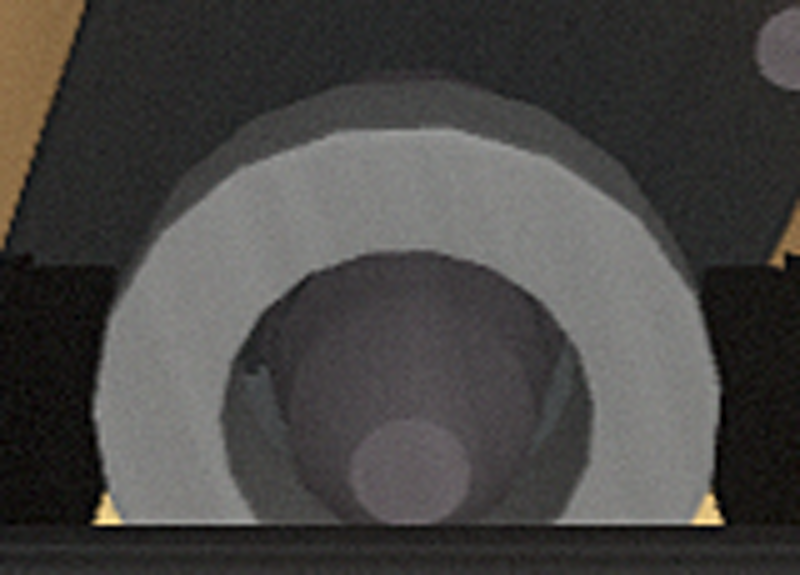

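Bottom is at z ≈ 0.0535, past the step 1 stop with no force, and the nose is centred within 0.3 mm. Continuing.

Request:
send_rows:
  moves: [0, 0.0003, 0.001, -0.1, 0, 0, 0, 0.0003, 0.0025, -0.1, 0, 0, 0, 0.0003, 0.004, -0.1, 0, 0, 0, 0.0003, 0.006, -0.1, 0, 0, 0, 0.0003, 0.007, -0.1, 0, 0]

```text
clock: 8.48
tool_pos: [0.5637, -0.008, 0.0732]
eef_rot: [0.645, 0.764, -0.0, 0.0]
contact_force: [0.6, 0.4, -1.3]
opening: 0.631
```

```bash
python3 look.py w9 .0695
```

```text
[ 0.5637 -0.008   0.0732] [ 0.5636 -0.0079  0.0731] F [ 0.6  0.4 -1.3] [-0.2 -0.1 -1.3]
cam in tool mm [  67.26    0.93 -121.12]
inner 116 116 [0.   0.92] 16.24
outer 96 96 [-0.11  0.86] 27.32
ring world [ 0.5646 -0.0078  0.0621] gauge-ring mm [ 0.28 -0.08]
t 8.5333 pos [ 0.5636 -0.0079  0.0731] F [-0.2 -0.1 -1.3] shift mm [-0.2  0.4  3.6] rv deg [-0.02  0.   -0.  ] tgt [ 0.564  -0.0081  0.0695]
axis pred px [[276.60372351 303.51827565]]
```

Past step 2 too, with no force. I'll approach step 3 (TCP z ≈ 0.069) gently.

Request:
send_rows:
  moves: [-0.0001, 0.0002, 0.001, 0, 0, 0, -0.0001, 0.0002, 0.0018, 0, 0, 0, -0.0001, 0.0002, 0.0025, 0, 0, 0, -0.0001, 0.0002, 0.003, 0, 0, 0, -0.0001, 0.0002, 0.0035, 0, 0, 0]

```text
clock: 8.95
tool_pos: [0.5638, -0.008, 0.0696]
eef_rot: [0.645, 0.764, -0.0, -0.0]
contact_force: [0.1, -0.1, -1.2]
opening: 0.63
```

Request:
send_rows:
  moves: [0, 0, 0.0002, 0, 0, 0, 0, 0, 0.0004, 0, 0, 0, 0, 0, 0.0006, 0, 0, 0, 0, 0, 0.0008, 0, 0, 0, 0, 0, 0.0008, 0, 0, 0]

```text
clock: 9.37
tool_pos: [0.5638, -0.0079, 0.0688]
eef_rot: [0.645, 0.764, -0.0, -0.0]
contact_force: [-1.1, 0.4, -0.1]
opening: 0.631
```

Request:
send_rows:
  moves: [0, 0, 0.0002, 0, 0, 0, 0, 0, 0.0004, 0, 0, 0, 0, 0, 0.0004, 0, 0, 0, 0, 0, 0.0004, 0, 0, 0, 0, 0, 0.0004, 0, 0, 0]

```text
clock: 9.78
tool_pos: [0.5638, -0.0079, 0.0685]
eef_rot: [0.645, 0.764, -0.0, -0.0]
contact_force: [-1.7, 0.5, 1.5]
opening: 0.625
```

Request:
send_rows:
  moves: [0, -0.0002, 0.0002, 0, 0, 0, 0, -0.0002, 0.0004, 0, 0, 0, 0, -0.0002, 0.0005, 0, 0, 0, 0, -0.0002, 0.0005, 0, 0, 0, 0, -0.0002, 0.0005, 0, 0, 0]

```text
clock: 10.2
tool_pos: [0.5637, -0.0079, 0.0683]
eef_rot: [0.645, 0.764, 0.0, 0.0]
contact_force: [-0.4, 0.4, 4.5]
opening: 0.626
```

Request:
send_rows:
  moves: [0, 0, 0.0002, 0, 0, 0, 0, 0, 0.0004, 0, 0, 0, 0, 0, 0.0006, 0, 0, 0, 0, 0, 0.0006, 0, 0, 0, 0, 0, 0.0006, 0, 0, 0]

```text
clock: 10.62
tool_pos: [0.5638, -0.0079, 0.0681]
eef_rot: [0.645, 0.764, 0.0, 0.0]
contact_force: [-1.5, 0.7, 7.4]
opening: 0.632
```

Request:
send_rows:
  moves: [0, -0.0002, 0.0003, 0, 0, 0, 0, -0.0002, 0.0006, 0, 0, 0, 0, -0.0002, 0.0007, 0, 0, 0, 0, -0.0002, 0.0007, 0, 0, 0, 0, -0.0002, 0.0007, 0, 0, 0]

```text
clock: 11.03
tool_pos: [0.5638, -0.0079, 0.068]
eef_rot: [0.645, 0.764, 0.0, 0.0]
contact_force: [-2.4, -0.1, 9.3]
opening: 0.625
```

```bash
python3 look.py w10 .0685; python3 look.py w11 .0685
```

```text
[ 0.5638 -0.0079  0.068 ] [ 0.5638 -0.0079  0.068 ] F [-2.4 -0.1  9.3] [-1.2  0.4  9.5]
cam in tool mm [  67.26    0.93 -121.12]
inner 116 116 [-0.08  0.92] 16.24
outer 96 96 [-0.26  0.88] 27.36
ring world [ 0.5647 -0.0078  0.0569] gauge-ring mm [ 0.21 -0.12]
t 11.0833 pos [ 0.5638 -0.0079  0.068 ] F [-1.2  0.4  9.5] shift mm [-0.2  0.2 -0.5] rv deg [0.05 0.03 0.  ] tgt [ 0.564  -0.008   0.0685]
axis pred px [[276.48140284 310.97497519]]
[ 0.5638 -0.0079  0.068 ] [ 0.5638 -0.0079  0.068 ] F [-1.2  0.4  9.5] [-2.4  0.5  9.6]
cam in tool mm [  67.26    0.93 -121.1 ]
inner 116 116 [-0.07  0.89] 16.23
outer 96 96 [-0.23  0.88] 27.36
ring world [ 0.5647 -0.0078  0.0569] gauge-ring mm [ 0.23 -0.12]
t 11.1333 pos [ 0.5638 -0.0079  0.068 ] F [-2.4  0.5  9.6] shift mm [-0.1  0.2 -0.5] rv deg [0.05 0.03 0.  ] tgt [ 0.564  -0.008   0.0685]
axis pred px [[276.48175788 310.97466887]]
```

View pics/w10.png

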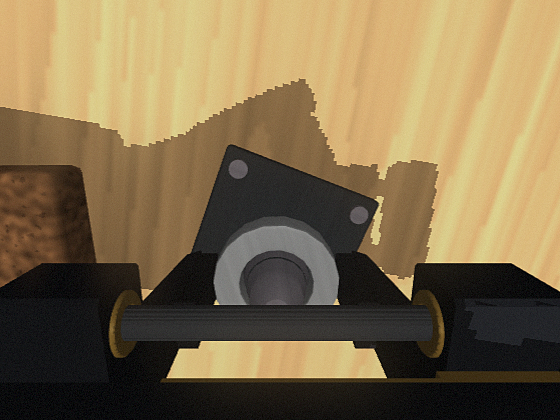

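Force is 9.5 N with the underside at about z = 0.041, step 3. The ring looks centred and level. I'll hold for over a second.

Request:
send_rows:
  moves: [0, -0.0002, 0.0007, 0, 0, 0, 0, -0.0002, 0.0007, 0, 0, 0, 0, -0.0002, 0.0007, 0, 0, 0, 0, -0.0002, 0.0007, 0, 0, 0, 0, -0.0002, 0.0007, 0, 0, 0]

```text
clock: 11.55
tool_pos: [0.5637, -0.0078, 0.068]
eef_rot: [0.645, 0.764, 0.0, 0.001]
contact_force: [-2.6, -0.7, 8.9]
opening: 0.627
```

Request:
send_rows:
  moves: [0, -0.0002, 0.0007, 0, 0, 0, 0, -0.0002, 0.0007, 0, 0, 0, 0, -0.0002, 0.0007, 0, 0, 0, 0, -0.0002, 0.0007, 0, 0, 0, 0, -0.0002, 0.0007, 0, 0, 0]

```text
clock: 11.97
tool_pos: [0.5637, -0.0078, 0.068]
eef_rot: [0.645, 0.764, 0.0, 0.001]
contact_force: [-1.7, 0.2, 10.2]
opening: 0.626
```

Request:
send_rows:
  moves: [0, -0.0002, 0.0007, 0, 0, 0, 0, -0.0002, 0.0007, 0, 0, 0, 0, -0.0002, 0.0007, 0, 0, 0, 0, -0.0002, 0.0007, 0, 0, 0, 0, -0.0002, 0.0007, 0, 0, 0]

```text
clock: 12.38
tool_pos: [0.5637, -0.0078, 0.068]
eef_rot: [0.645, 0.764, 0.001, 0.001]
contact_force: [-1.9, 0.3, 10.8]
opening: 0.627
```

```bash
python3 - <<'E'
from h import *
st=r.get_state();print(st['clock'],st['tool_pos'],st['contact_force'])
s=snap('scene','s11');P=cloud(s)
im=cv2.imread('pics/s11.png');cv2.imwrite('pics/s11c.png',cv2.resize(im[130:260,220:400],None,fx=4,fy=4,interpolation=cv2.INTER_CUBIC))
print(imaging.silhouettes('ring_a',s)[:1] and [ (d['score'],np.array(d['box'])*[560,420,560,420]) for d in imaging.silhouettes('ring_a',s)])
E
```

```text
12.3833 [ 0.56369932 -0.00784615  0.068021  ] [-1.89310708  0.26257269 10.83013453]
[(0.84, array([218.904, 265.398,  22.176,  17.598])), (0.74, array([358.232, 165.354,  55.496,  32.886])), (0.52, array([297.024, 195.258,  14.112,  17.514]))]
```

View pics/s11c.png

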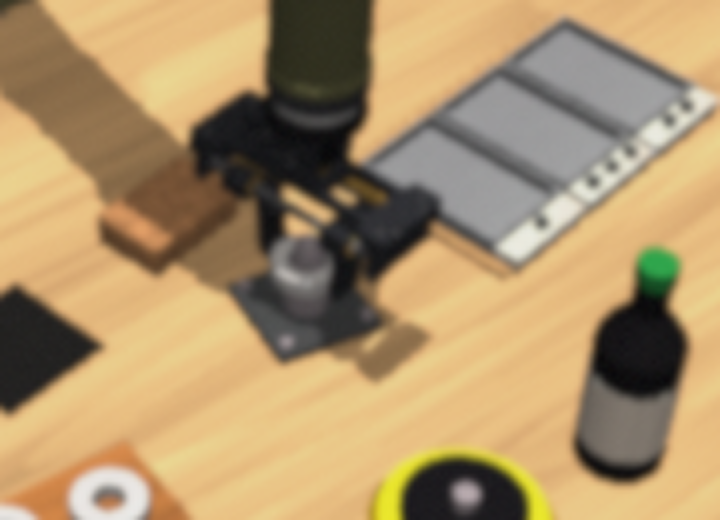

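Held at 9–11 N for 1.3 s, with the underside at step 3. The stud counts put tray_3 in the middle. I'll lift straight off the mandrel.

Request:
send_rows:
  moves: [0, 0, -0.005, 0, 0, 0, 0, 0, -0.015, 0, 0, 0, 0, 0, -0.03, 0, 0, 0, 0, 0, -0.055, 0, 0, 0, 0, 0, -0.085, 0, 0, 0]

```text
clock: 12.95
tool_pos: [0.5623, -0.008, 0.153]
eef_rot: [0.645, 0.764, -0.001, 0.0]
contact_force: [0.1, -0.6, -0.8]
opening: 0.634
```

```bash
python3 - <<'E'
from h import *
st=r.get_state();print(st['clock'],st['tool_pos'],st['contact_force'],st['opening'])
tool([.533,.17,.20])
E
```

```text
12.95 [ 0.56225621 -0.00804809  0.15296859] [ 0.13995778 -0.6476983  -0.81961935] 0.6335602106368431
tool shift mm [180.4   1.  -47.3] rot
 [[-0.168  0.986 -0.001]
 [ 0.986  0.168 -0.001]
 [-0.001 -0.001 -1.   ]]
```

Moving towards the middle tray, stopping short so I can see it.

Request:
send_rows:
  moves: [0.02, 0, -0.02, 0, 0, 0, 0.058, 0, -0.03, 0, 0, 0, 0.096, 0, -0.04, 0, 0, 0, 0.134, 0, -0.047, 0, 0, 0, 0.17, 0, -0.047, 0, 0, 0]

```text
clock: 13.37
tool_pos: [0.534, 0.1618, 0.2018]
eef_rot: [0.645, 0.764, 0.001, 0.001]
contact_force: [0.3, 1.1, -1.5]
opening: 0.628
```

Request:
send_rows:
  moves: [0.005, 0, 0, 0, 0, 0, 0.005, 0, 0, 0, 0, 0, 0.005, 0, 0, 0, 0, 0, 0.005, 0, 0, 0, 0, 0, 0.005, 0, 0, 0, 0, 0]

```text
clock: 13.78
tool_pos: [0.5335, 0.164, 0.2014]
eef_rot: [0.647, 0.763, -0.0, 0.001]
contact_force: [-0.4, 0.4, -0.7]
opening: 0.629
```

```bash
python3 - <<'E'
from h import *
st=r.get_state();s=snap('wrist','w12');np.savez('/tmp/w12.npz',**s);P=cloud(s);print(st['tool_pos'],st['opening'])
for d in imaging.pinpoint('tray_3',s)[:4]:
    pt=np.array(d['point'])*[560,420];print(d['score'],pt,P[int(pt[1]),int(pt[0])])
E
```

```text
[0.53352204 0.16401602 0.20143618] 0.6289003942108293
0.81 [280.224 183.708] [0.53616294 0.17857733 0.0096618 ]
0.78 [283.472  78.792] [0.52317276 0.2707171  0.0103874 ]
```

View pics/w12.png

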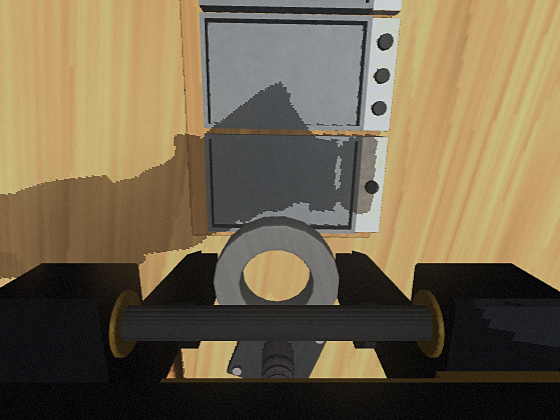

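The near tray has 1 stud (372,187). The middle tray has 3 studs, at (385,42), (382,75) and (379,107), and its floor is centred near (285,74).

```bash
python3 - <<'E'
from h import *
s=dict(np.load('/tmp/w12.npz'));P=cloud(s)
for uv in [(285,73),(210,25),(362,25),(359,122),(211,122),(204,70),(365,70),(375,60),(285,15),(285,129)]: print(uv,np.round(P[uv[1],uv[0]],4))
z=P[...,2];m=np.zeros(z.shape,bool);m[18:128,205:366]=True;m&=np.abs(z-.010)<.003
m=cv2.morphologyEx(m.astype(np.uint8),cv2.MORPH_OPEN,np.ones((5,5)))>0
n,l,stt,_=cv2.connectedComponentsWithStats(m.astype(np.uint8));k=1+stt[1:,4].argmax()
q=P[l==k];print(cv2.minAreaRect((q[:,:2]*1000).astype(np.float32)),np.median(q[:,2]))
tool([.523,.273,.12])
E
```

```text
(285, 73) [0.5242 0.275  0.0102]
(210, 25) [0.4551 0.3019 0.0091]
(362, 25) [0.5821 0.3231 0.0089]
(359, 122) [0.595  0.245  0.0205]
(211, 122) [0.4653 0.2234 0.0113]
(204, 70) [0.4563 0.2647 0.02  ]
(365, 70) [0.5901 0.2868 0.0216]
(375, 60) [0.5973 0.2964 0.0181]
(285, 15) [0.5167 0.3159 0.0225]
(285, 129) [0.5324 0.2284 0.0068]
((524.02734375, 273.1102600097656), (132.77658081054688, 82.54387664794922), 8.520125389099121) 0.010106609179228255
tool shift mm [108.6   7.3  81.4] rot
 [[-0.165  0.986  0.002]
 [ 0.986  0.165 -0.001]
 [-0.001  0.002 -1.   ]]
```

Request:
send_rows:
  moves: [0.03, 0.002, 0.005, 0, 0, 0, 0.065, 0.005, 0.01, 0, 0, 0, 0.095, 0.008, 0.03, 0, 0, 0, 0.108, 0.008, 0.06, 0, 0, 0, 0.109, 0.008, 0.085, 0, 0, 0]

```text
clock: 14.3
tool_pos: [0.5228, 0.2783, 0.1157]
eef_rot: [0.645, 0.765, 0.002, -0.0]
contact_force: [-0.1, -0.5, -1.0]
opening: 0.627
```

```bash
python3 - <<'E'
from h import *
st=r.get_state();print(st['tool_pos'],st['contact_force']);plan([0,0],[.524,.2725],.043)
E
```

```text
[0.52275885 0.27825908 0.1156732 ] [-0.11829461 -0.52162133 -1.03295862]
t 14.3 pos [0.5228 0.2783 0.1157] F [-0.1 -0.5 -1. ] shift mm [-6.2  0.  72.7] rv deg [ 0.18 -0.21 -0.  ] tgt [0.524  0.2725 0.043 ]
```

Request:
send_rows:
  moves: [-0.003, 0, 0.015, 0.1, -0.1, 0, -0.006, 0, 0.035, 0.2, -0.2, 0, -0.006, 0, 0.055, 0.2, -0.2, 0, -0.006, 0, 0.068, 0.2, -0.2, 0, -0.006, 0, 0.072, 0.2, -0.2, 0]

```text
clock: 14.72
tool_pos: [0.5232, 0.2713, 0.0415]
eef_rot: [0.645, 0.764, -0.002, -0.001]
contact_force: [0.1, -0.4, -1.1]
opening: 0.626
```

Request:
send_rows:
  moves: [0, 0, 0, 0, 0, 0, 0, 0, 0, 0, 0, 0, 0, 0, 0, 0, 0, 0, 0, 0, 0, 0, 0, 0, 0, 0, 0, 0, 0, 0]

```text
clock: 15.13
tool_pos: [0.5237, 0.2716, 0.0424]
eef_rot: [0.645, 0.764, -0.001, -0.0]
contact_force: [0.5, 0.1, -0.6]
opening: 0.628
```

```bash
python3 - <<'E'
from h import *
s=snap('wrist','w13');plan([0,0],[.524,.2725],.0375)
E
```

```text
t 15.1833 pos [0.5236 0.2716 0.0423] F [-0.3 -0.6 -0.9] shift mm [0.8 0.5 4.8] rv deg [-0.13  0.05 -0.  ] tgt [0.524  0.2725 0.0375]
```

View pics/w13.png

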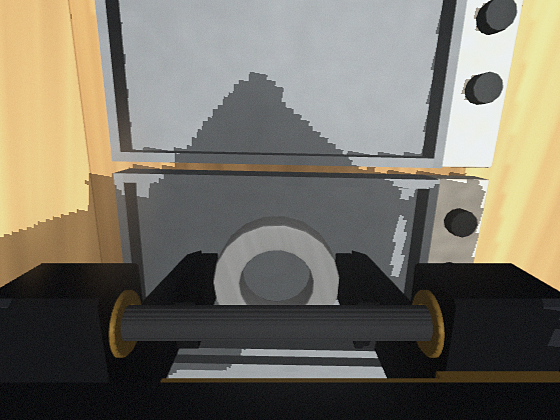

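The ring is inside the middle tray, since the next one up has 2 studs at (496,15) and (483,88). I'll lower it gently.

Request:
send_rows:
  moves: [0, 0, 0.001, 0, 0, 0, 0, 0, 0.002, 0, 0, 0, 0, 0, 0.003, 0, 0, 0, 0, 0, 0.004, 0, 0, 0, 0, 0, 0.0045, 0, 0, 0]

```text
clock: 15.6
tool_pos: [0.5235, 0.2715, 0.0376]
eef_rot: [0.645, 0.764, -0.001, -0.0]
contact_force: [-0.7, 0.6, -0.3]
opening: 0.626
```

Request:
send_rows:
  moves: [0, 0, 0.0003, 0, 0, 0, 0, 0, 0.0006, 0, 0, 0, 0, 0, 0.0008, 0, 0, 0, 0, 0, 0.0008, 0, 0, 0, 0, 0, 0.0008, 0, 0, 0]

```text
clock: 16.02
tool_pos: [0.5235, 0.2715, 0.0371]
eef_rot: [0.645, 0.764, -0.001, -0.0]
contact_force: [-1.4, -0.3, 5.2]
opening: 0.629
```

Contact with the tray floor. I'll open partway.

Request:
send_rows:
  moves: [0, 0, 0, 0, 0, 0, 0, 0, 0, 0, 0, 0, 0, 0, 0, 0, 0, 0, 0, 0, 0, 0, 0, 0, 0, 0, 0, 0, 0, 0]
  claw: -0.6

```text
clock: 16.43
tool_pos: [0.5235, 0.2715, 0.0369]
eef_rot: [0.645, 0.764, -0.001, -0.0]
contact_force: [-0.8, 0.8, 0.6]
opening: 0.802
```

Request:
send_rows:
  moves: [0, 0, 0, 0, 0, 0, 0, 0, 0, 0, 0, 0, 0, 0, -0.005, 0, 0, 0, 0, 0, -0.015, 0, 0, 0, 0, 0, -0.03, 0, 0, 0]

```text
clock: 16.85
tool_pos: [0.5229, 0.2712, 0.067]
eef_rot: [0.645, 0.764, -0.002, -0.001]
contact_force: [0.6, 0.4, 0.0]
opening: 0.799
```

Request:
send_rows:
  moves: [0, 0, -0.025, 0, 0, 0, 0, 0, -0.055, 0, 0, 0, 0, 0, -0.085, 0, 0, 0, 0, 0, -0.115, 0, 0, 0, 0, 0, -0.13, 0, 0, 0]

```text
clock: 17.27
tool_pos: [0.5246, 0.2726, 0.2016]
eef_rot: [0.645, 0.764, 0.001, 0.0]
contact_force: [-0.3, 1.1, -0.0]
opening: 0.805
```

Request:
send_rows:
  moves: [0, 0, 0, 0, 0, 0, 0, 0, 0, 0, 0, 0, 0, 0, 0, 0, 0, 0, 0, 0, 0, 0, 0, 0, 0, 0, 0, 0, 0, 0]

```text
clock: 17.68
tool_pos: [0.5238, 0.272, 0.2002]
eef_rot: [0.645, 0.764, -0.001, -0.0]
contact_force: [0.6, 0.2, 0.1]
opening: 0.8
```

```bash
python3 - <<'E'
from h import *
s=snap('wrist','w14');P=cloud(s);t=snap('scene','s14')
st=r.get_state();print(st['tool_pos'],st['contact_force'],st['opening'],st['clock'])
z=P[...,2];m=(np.hypot(P[...,0]-.524,P[...,1]-.2715)<.035)&(z>.022)&(z<.03);q=P[m]
print(m.sum(),(q.max(0)+q.min(0))/2,np.ptp(q,0),np.linalg.lstsq(np.c_[q[:,:2],np.ones(len(q))],q[:,2],rcond=None)[0],np.median(q[:,2]))
t=snap('top')
Pt=cloud(t);zz=Pt[...,2];m=np.zeros(zz.shape,bool);m[250:285,240:290]=True;m&=(zz>.02)&(zz<.05);print('block',Pt[m].mean(0))
E
```

```text
[0.52404314 0.27226373 0.20047469] [1.04518381 0.58899542 0.38993964] 0.8024923426122171 17.7833
1927 [0.52463329 0.27151419 0.02520802] [0.05517727 0.05516592 0.00628271] [ 0.00333272 -0.00147307  0.02465178] 0.026078469622551226
block [ 0.42681228 -0.03541095  0.03145809]
```

View pics/w14.png

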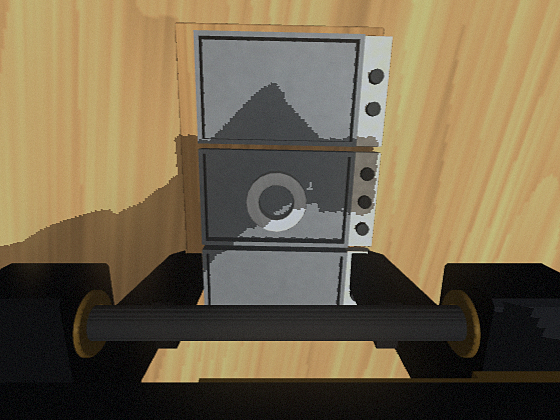

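View pics/s14.png

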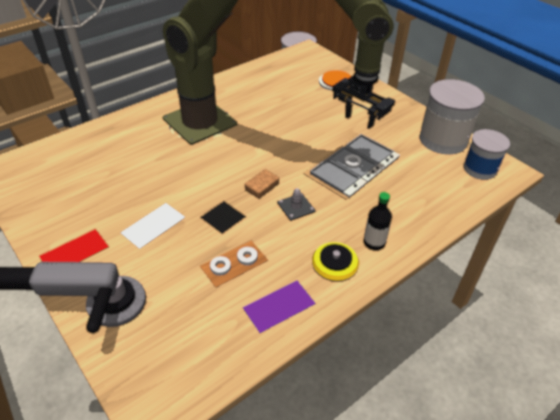

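The ring lies flat at (276,201) in the tray with three studs, the block and the other rings haven't moved, and the arm is clear.

```bash
python3 -c "
from plant import r
print(r.finish_job(), r.get_state()['clock'])"
```

```text
the job is handed in; nothing more can be done
the job is handed in; nothing more can be done
```

The ring from the mat stopped at step 3 of the gauge, so its bore is 32 mm. I laid it flat in the tray with three studs, the middle one, let go and handed the job in at about 18 s. No verdict was reported.

**Gauge:** The ring passed the stops for steps 1 and 2 without any force building up. It stopped with its underside at about z = 41 mm, where 42 mm is expected for step 3. I held 9–11 N for about 1.3 s, and the highest reading at any check was 10.8 N. The camera showed the ring centred within about 0.3 mm, although a sideways force of about 2 N remained during the push. The bore also measured about 32 mm in the camera images.

**Last checks:**
- **Ring:** Its top is at z = 26 mm, which is what a ring lying flat on the tray floor should read.
- **Surroundings:** The cork block is at its first measured position, and the other two rings are still on the board.
- **Arm:** The gripper is open and about 14 cm above the ring, touching nothing.

**Disagreement:** My first estimate of where the ring sat in the gripper was off by about 1.5 mm, probably because the arm had not settled when I took it. A later picture with the arm still showed the error, and I corrected it before the ring reached the gauge.

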